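Fit the chip cutter's grid, lock it, and hold the pusher back for loading

TASK

The chip cutter on the bench is back from washing without its cutting grid: lift the coarse grid (the one with three by three openings, matching the studs of the pusher) out of the stand, lower it fully home in the cutter's empty pocket and swing the locking lever right across it until shut. Then draw the sprung pusher back by its handle until its pointer lines up with the marker clip on the side bar, and keep holding it there so that I can put a potato in: finish with the handle still in the fingers, because the spring pulls it shut if you let go. Leave the fine grid in the stand and do not push about or knock over the other things on the bench.

Things in the scene. Friction and masses are not known exactly. Their poses are not given: they have to be found in the camera images.
- cutter: Bench-top chip cutter of bare aluminium and steel on suction feet, fixed, 190 x 146 mm without handle. Origin on the bench, on its centre line; x runs along the pusher's line from handle end to grid end, z up. Head with the grid pocket at x = +115 mm: cheeks 99 mm apart outside, tops 121 mm high. Rear bracket at x = -39 mm, 92 mm high; open trough between them, side bars at y = +-42 mm, 86 mm high.
- pocket (a point): Middle of the pocket's floor, 36 mm above the bench; axes as the cutter's. The pocket takes a grid from above, thickness along x, width along y, with about 1.5 mm play each way and flared tops and the grid's tapered foot guide about 4 mm more; the top of a seated grid is 88 mm above this point. Open before and behind for the fingers.
- coarse_grid: Steel cutting grid with 3 x 3 openings: upright frame 20 mm thick (its x), 72 mm wide (y), 88 mm high (z), 0.2 to 0.4 kg, standing in the stand. Origin at the middle of its underside. The top 28 mm is a solid rail to grip across the 20 mm thickness; both sides of it are free in the stand and in the cutter. Fits either way round.
- fine_grid: Steel cutting grid of the same outer shape with 7 x 7 openings; stays in the stand. Origin at the middle of its underside.
- stand: Low steel stand fixed to the bench, 70 x 190 mm, with two pockets at +-45 mm along its y, each holding one grid upright (which grid is where changes). Origin on the bench under its middle, x along the grids' thickness. A grid in it has its underside 10 mm and its top 98 mm above the bench; the guides reach 53 mm high.
- lever (a joint): Angle of the locking lever, rad: 0 = shut, lying across the top of the pocket, up to 2.0 = open. It turns level about an upright pivot pin and stays where it is left (about 0.5 N at the knob). It can only shut over a grid that is fully down.
- lever_pivot (a point): On the lever's pivot axis, level with the underside of its bar, 125 mm above the bench, beside the cheek on the cutter's -y side (cutter x 115, y -54 mm). Axes as the cutter's. The bar is 6 mm thick, 16 mm wide; shut it points along the cutter's +y, at 1.57 along +x: seen from above it opens clockwise.
- knob (a point): Middle of the lever's upright black knob, 17 mm across, 130 mm from the pivot; it rises from 131 to 165 mm above the bench, this point is at 149 mm. y points along the bar from pivot to knob, z up.
- pusher (a joint): How far the pusher is drawn back, m: 0 = shut (rest), 0.095 = end of travel; it moves along the cutter's -x. The spring pulls it shut with about 5.5 N at rest, rising by 0.9 N per cm.
- handle (a point): Middle of the pusher's handle, a level black bar 16 mm thick and 84 mm long between two bent arms, lying along the cutter's y, 104 mm above the bench; take it from above, one finger before and one behind. At rest it is 53 mm behind the rear bracket. Moves with the pusher; axes as the cutter's.
- pointer (a point): Tip of the thin pointer on the pusher, over the side bar at the cutter's +y side, 89 mm above the bench; moves with the pusher.
- mark (a point): Ridge on the small dark marker clip with a black thumbscrew, clamped on that same side bar: the place along the cutter's x where the pointer shall be held. The clip is set anew each time, 45 to 80 mm behind the pointer's rest place, and cannot be shifted.
- mug: White mug with a handle, 83 x 117 x 94 mm, at the right; origin under its middle. Bystander.
- small_tin: Small round tin, 57 mm across, 72 mm high; origin under its middle. Bystander.
- pepper_shaker: Clear and grey pepper shaker, 44 mm across, 90 mm high; origin under its middle. Bystander.
- garlic: Garlic bulb, 56 mm across; origin under its middle. Bystander.
- peeler: Peeler with a dark blue handle, 170 x 25 x 18 mm, lying; origin under its middle. Bystander.

How it is judged (in metres and radians):
On the way, in this order (a step that is already met when the one before it is completed fails the run):
1. the coarse grid stands fully home in the cutter's pocket (z of coarse_grid in the frame of pocket below 0.003 m and horizontal distance between coarse_grid and pocket below 0.005 m and angle between coarse_grid's own z axis and vertical below 0.08 rad and angle between the x axis of coarse_grid and the x axis of pocket, either way round below 0.15 rad), for 0.2 s.
2. the locking lever is shut over the seated grid (value of joint lever below 0.1 rad and z of coarse_grid in the frame of pocket below 0.003 m and horizontal distance between coarse_grid and pocket below 0.005 m), for 0.2 s.
At the end, for the whole second after the job is handed in: Coarse grid fully home (3 mm in height, 5 mm sideways), lever shut over it (under 0.1 rad), fine grid still in the stand, and the fingers holding the pusher's handle (over 5 N) at rest with the pointer within 6 mm of the marker's ridge along the machine, through the last second (all of step 2 and x of pointer in the frame of mark between -0.006 and 0.006 m and contact force between the fingers and pusher above 5 N and velocity of joint pusher between -0.01 and 0.01 m/s and z of coarse_grid in the frame of pocket above -0.003 m and angle between the x axis of coarse_grid and the x axis of pocket, either way round below 0.15 rad and z of fine_grid in the frame of stand below 0.016 m); the arm keeps its last pose, push and grip.
It fails at once if the fine grid is lifted out of its pocket in the stand (over 25 mm) (z of fine_grid in the frame of stand above 0.035 m).
It fails at once if a bystander is pushed over 40 mm or knocked over (distance of any of mug, small_tin, pepper_shaker, garlic, peeler from where it was at the start of the episode above 0.04 m or angle between any of mug, small_tin, pepper_shaker's own z axis and vertical above 0.6 rad).
It also fails if it takes over 72 s, if anything falls off the work surface, if the arm or the gripper's body presses on something with over 40 N, if the wrist force passes 120 N, or if a joint passes its speed limit or range.

ROBOT

A 6-joint arm with a two-finger parallel gripper is mounted at the origin on a cart in front of the work surface, level with it; the furniture and walls round the work are solid. World frame = base frame: x ahead of the robot, y to its left, z up, the work surface at z = 0. Lengths are in mm, angles in rad, forces in N, time in s.
With the tool pointing down it reaches from about 275 to 1000 mm from the base axis. Payload 8.4 kg.
Tool frame: the origin (TCP) lies at the very end of the fingers, on their centre line; the grasp point (between the pads) lies 19 mm behind it; z points along the fingers, x is the direction in which the jaws open and shut, and the axes are right-handed (so a half turn about z gives the same grasp; the last joint's range is limited). The gripper opens to 85 mm and grips with 20 to 120 N. Pads are 22 mm wide; open, the fingers measure 114 mm over their backs; the gripper's body (76 mm by 85 mm) begins 54 mm behind the grasp point. The pads swing forward as they close: fully open they stand 13 mm farther back than shut.
Start: joints at [-1.255, 0.353, 1.633, -0, 1.155, -0.002], TCP at [195.297, -593.706, 231.281] pointing down, gripper open.
Joint ranges: [-2.63, 2.63], [-0.92, 2.1], [0.06, 2.66], [-1.3, 4.44], [0, 2.69], [-3.02, 3.02]. Speed limits (rad/s): [2.22, 2.22, 2.79, 3.14, 3.14, 3.14].

INTERFACE

Orientations are given as [roll, pitch, yaw] about the fixed x, y, z axes, in that order (R = Rz(yaw) Ry(pitch) Rx(roll)).
In Python, from rig import r gives the robot as it stands. The module is installed in compiled form; this text tells all that it offers.
- The arm moves only by the tool apply_moves, never from a script. Its argument "targets" is a list that holds one entry, the list of rows, each a list of 7 numbers: the gripper's target within -1 to 1 (fully open at 1, half-way at 0, shut at -1), then the shift along the tool's x, y, z in cm, then the turn, a rotation vector about the tool's x, y, z in degrees. A call has 1 to 8 rows; each row is the pose to reach, as a shift and turn from the pose measured when the call began, along the tool's axes at that moment; what a row does not reach only later rows make up. A row lasts 1/10 s, in which the tool goes at most 50 mm and 8.59 degrees, less where a joint would pass 70% of its speed; a pose out of reach is approached as far as the arm can. A call with a gripper value outside its range is refused whole. The fingers move at their own pace and stop on an object; "newtons" is the grip in N (left out, the last holds). Time passes only in rows, so rows that repeat a pose let the fingers close. It gives the time, the measured TCP pose, the force and the opening at its end, in the units of the state.
- r.sense(): the state, without advancing time (a new reading comes with each control period).
- r.grab_frame(name): name is "side" or "top"; returns a dict with "pixels" (384x512x3 uint8, red, green, blue), "fov_y" (degrees; the focal length in pixels is half the picture's height over the tangent of half this angle, whatever the lens; pixels are square), "cx", "cy" (the principal point, pixels), "R" (3x3) and "t" (3): a world point X has camera coordinates R X + t. Camera axes: x right, y down, z forward; pixel columns grow to the right and rows downward; lengths in mm; the calibration is good to about 2 mm. A picture is of the moment at which its call begins. There is no depth.
- r.sign_off(): hands the job in, once; it reports no verdict.
The state is a dict: "clock": time; "qpos": joint angles; "qvel": joint speeds; "joint_efforts": joint torques, N m; "eef_pos": TCP position; "tcp_rot": TCP orientation; "contact_force": force on the tool from outside, world axes, zero at the start; "wrist_torque": the same for the moment, N m; "opening": opening from 0.0 (shut) to 1.0 (fully open).
Only numpy, scipy, OpenCV 4.12 (cv2) and the standard library are available. Lean on these libraries where they do the work, as an engineer would, in place of code of your own. Each camera call takes 0.05 s, during which the arm holds its last target. There are 200 camera calls.

## Working session

There is one attempt and no reset: what is moved stays moved. The work goes in short steps, Python scripts to look and compute and a tool call to move; the robot and the scene stay as the last step left them, time stands still between calls to the robot, and variables do not carry over. Pictures are saved under pics/ and viewed, about 8 in all and at most 12, crops included, and the job is handed in when it is done.

Besides the shell and the picture viewer there is one more tool, called after "Request:" as name(argument=value, ...) on one line, values as JSON. apply_moves: Moves the arm, as the interface text tells. Its arguments: {"type":"object","properties":{"targets":{"type":"array"},"newtons":{"type":"number"}},"required":["targets"]}

```bash
mkdir -p pics; cat > h.py <<'E'
import numpy as np, cv2, pickle
from rig import r
def grab(n,tag):
    f=r.grab_frame(n); cv2.imwrite(f'pics/{tag}.png',f['pixels'][:,:,::-1]); pickle.dump(f,open(f'pics/{tag}.pkl','wb')); return f
def K(f):
    F=192/np.tan(np.radians(f['fov_y']/2)); return F
def proj(f,X):
    c=np.array(f['R'])@np.array(X,float)+np.array(f['t']); return K(f)*c[:2]/c[2]+[f['cx'],f['cy']]
def at_z(f,u,v,z):
    R=np.array(f['R']);t=np.array(f['t']);o=-R.T@t
    d=R.T@np.array([(u-f['cx'])/K(f),(v-f['cy'])/K(f),1]); return o+d*(z-o[2])/d[2]
E
python3 - <<'E'
from h import *
for n in('top','side'):
    f=grab(n,n+'0'); print(n,f['fov_y'],f['cx'],f['cy'],np.round(f['R'],4).tolist(),np.round(f['t'],1))
    cv2.imwrite(f'pics/{n}0b.png',cv2.resize(f['pixels'][:,:,::-1],(800,600),interpolation=cv2.INTER_CUBIC))
print(r.sense())
E
```

```text
top 56.29303206876278 259.2968709681666 190.10473439822402 [[0.0048, -1.0, 0.0031], [-0.9907, -0.0051, -0.1361], [0.1362, -0.0024, -0.9907]] [ -68.3  537.1 1349. ]
side 51.4476150835598 255.0070615653793 193.23580733341572 [[0.9186, -0.395, -0.0127], [-0.3059, -0.6901, -0.6559], [0.2503, 0.6063, -0.7548]] [-521.6  191.1 1270. ]
{'clock': 0.1, 'qpos': array([-1.25538511e+00,  3.53592080e-01,  1.63406250e+00,  9.44687116e-06,
        1.15520319e+00, -2.37624357e-03]), 'qvel': array([-0.00079015, -0.00242658, -0.00145892,  0.00131358,  0.00145079,
        0.00186874]), 'joint_efforts': array([ 4.59007915e-04, -6.06357121e+01, -3.42820823e+01,  4.66197406e-06,
        4.01760160e-03, -9.96335174e-07]), 'eef_pos': array([ 195.17419939, -593.29037477,  230.62734646]), 'tcp_rot': array([-3.14158101e+00,  1.26508890e-03, -1.25301268e+00]), 'contact_force': array([-1.06462088, -0.15453494,  0.32204273]), 'wrist_torque': array([ 0.02160324, -0.01936455,  0.00537834]), 'opening': 0.9999236200888085}
```

View pics/top0b.png

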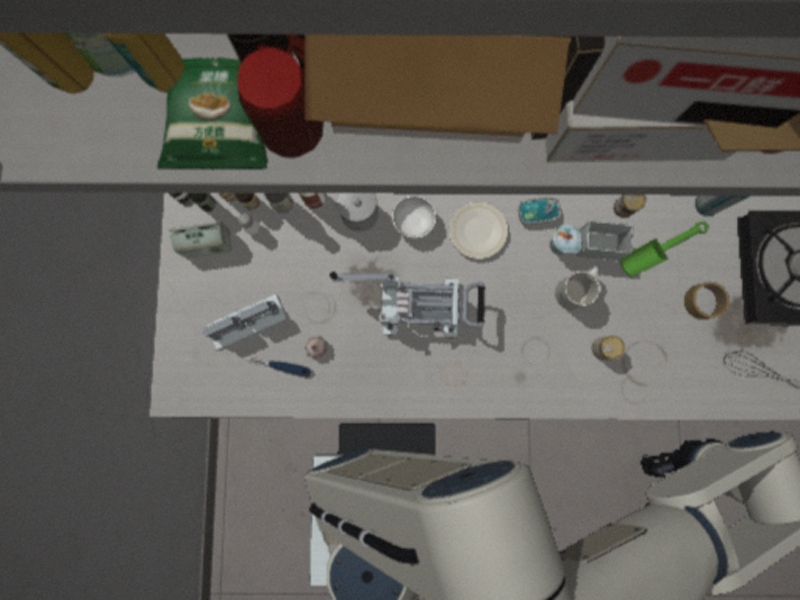

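View pics/side0b.png

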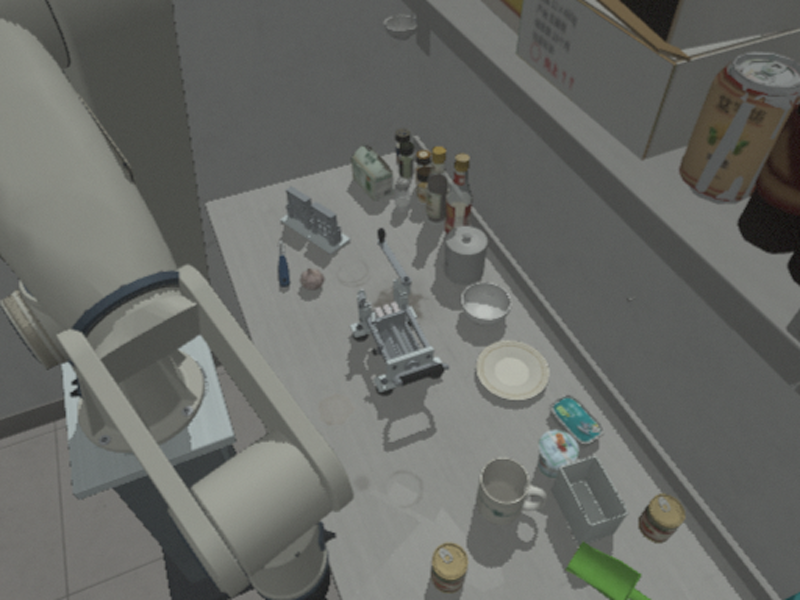

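Top view: the cutter is at about (430,300) with its handle to the right, the lever open to the left and the stand at (245,322). The side view shows all of these too. Next I zoom in.

```bash
python3 - <<'E'
from h import *
def crop(n,x0,y0,w,h,s,o):
    im=cv2.imread(f'pics/{n}.png')[y0:y0+h,x0:x0+w]
    im=cv2.resize(im,None,fx=s,fy=s,interpolation=cv2.INTER_CUBIC)
    for i in range(0,w,10): cv2.putText(im,str(x0+i),(i*s,8),0,.3,(0,255,255),1) if i%20==0 else 0; cv2.line(im,(i*s,10),(i*s,14),(0,255,255),1)
    for j in range(0,h,10): cv2.putText(im,str(y0+j),(0,j*s+3),0,.3,(0,255,255),1) if j%20==0 else 0
    return im
cv2.imwrite('pics/c1.png',crop('top0',205,165,115,60,7,0)[:, :800])
cv2.imwrite('pics/c2.png',crop('side0',215,135,80,120,5,0))
a=crop('side0',175,110,60,55,7,0);b=crop('top0',120,180,60,50,6,0)
c=np.zeros((385,790,3),np.uint8);c[:385,:420]=a;c[:300,425:785]=b;cv2.imwrite('pics/c3.png',c)
E
```

```text
(no output)
```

View pics/c1.png

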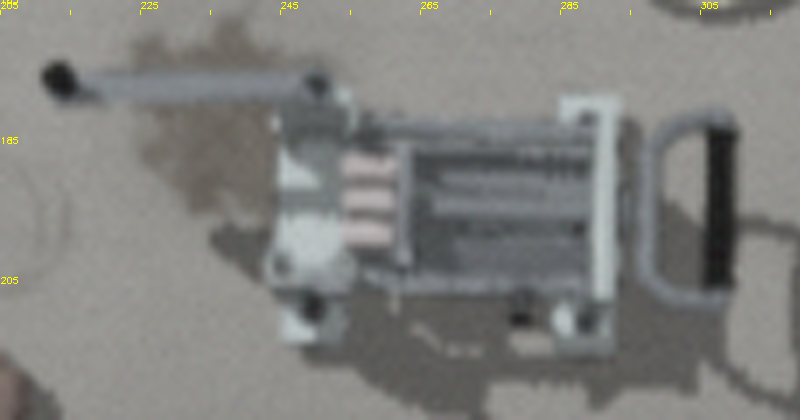

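View pics/c2.png

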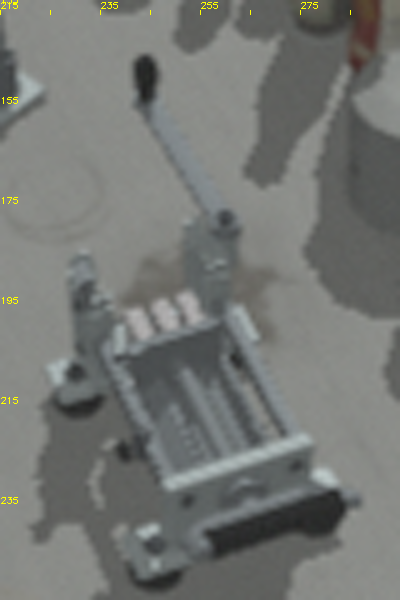

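View pics/c3.png

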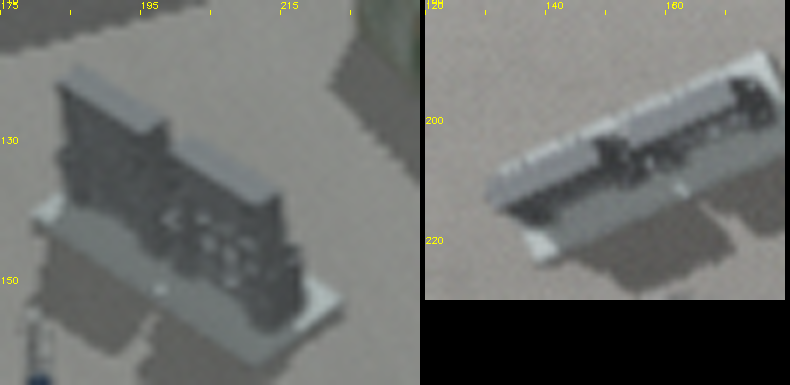

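Views used: 5. The coarse grid, with visible openings, is the right-hand one in both views, nearer the cutter. Pixel positions:
- **Top:** knob (213,176), pivot (250.4,176.7), handle (308,194), pointer about (261,208), clip screw (279.3,209.6).
- **Side:** knob (244,150), pivot (260,178.6), handle (270,239.6).

```bash
cat > fit.py <<'E'
from h import *
from scipy.optimize import least_squares
T=pickle.load(open('pics/top0.pkl','rb'));S=pickle.load(open('pics/side0.pkl','rb'))
def W(p,X): c,s=np.cos(p[2]),np.sin(p[2]); return np.array([p[0]+c*X[0]-s*X[1],p[1]+s*X[0]+c*X[1],X[2]])
def lev(a,z): return [115+130*np.sin(a),-54+130*np.cos(a),z]
t=lambda x,y:(205+x/7,165+y/7); s=lambda x,y:(215+x/5,135+y/5)
cut=[(T,t(318,82),[115,-54,133]),(T,t(720,130),[-92,-42,104]),(T,t(718,290),[-92,42,104]),
 (S,s(225,216),[115,-54,133]),(S,s(340,505),[-92,-42,104]),(S,s(210,542),[-92,42,104]),
 (S,s(238,460),[-39,0,92]),(T,t(58,75),'k'),(S,s(146,77),'k')]
def res(p): return np.concatenate([proj(f,W(p,lev(p[3],165 if f is T else 149) if X=='k' else X))-uv for f,uv,X in cut])
if __name__=='__main__':
    o=least_squares(res,[500,0,1.57,1.57],loss='soft_l1',x_scale=[100,100,1,1]);print('cutter',o.x.round(3));print(res(o.x).reshape(-1,2).round(1))
    tt=lambda x,y:(120+(x-425)/6,180+y/6); ss=lambda x,y:(175+x/7,110+y/7)
    for n,u,v in(('coarse',tt(671,121),ss(226,172)),('fine',tt(548,170),ss(113,101))):
        print(n,at_z(T,*u,98).round(1),at_z(S,*v,98).round(1))
    for f,uv in((T,t(720,206)),(S,s(275,523))): print('handle',at_z(f,*uv,104).round(1))
    for f,uv in((T,t(318,82)),(S,s(225,216))): print('pivot',at_z(f,*uv,133).round(1))
    for f,uv in((T,t(395,295)),(T,t(520,312)),(S,s(130,450))): print('ptr/clip',at_z(f,*uv,89).round(1))
E
python3 fit.py
```

```text
cutter [ 514.779 -149.861    1.545    1.533]
[[ 0.9  0.3]
 [-0.4 -0.3]
 [-0.4 -0.4]
 [ 0.   0.8]
 [-0.3 -2. ]
 [-0.5 -0.4]
 [ 0.2  0.3]
 [ 0.9  0. ]
 [ 0.   0. ]]
coarse [489.9 295.3  98. ] [496. 282.  98.]
fine [459.5 369.   98. ] [458.4 363.7  98. ]
handle [ 513.1 -243.7  104. ]
handle [ 511.4 -245.9  104. ]
pivot [572.9 -33.2 133. ]
pivot [573.2 -32.8 133. ]
ptr/clip [466.9 -73.7  89. ]
ptr/clip [ 458.2 -139.6   89. ]
ptr/clip [ 456.9 -151.7   89. ]
```

```bash
cat > stand.py <<'E'
from fit import *
import sys
tt=lambda x,y:(120+(x-425)/6,180+y/6); ss=lambda x,y:(175+x/7,110+y/7)
# rail corners + base corners (base top z free)
obs=[(S,ss(283,193),[10,-81,98]),(S,ss(62,85),[-10,81,98]),(S,ss(78,66),[10,81,98]),(S,ss(265,206),[-10,-81,98]),
 (T,tt(490,180),[10,81,98]),(T,tt(497,207),[-10,81,98]),(T,tt(722,83),[10,-81,98]),(T,tt(734,100),[-10,-81,98]),
 (S,ss(30,215),[-35,95,0]),(S,ss(255,365),[-35,-95,0]),(S,ss(343,300),[35,-95,0]),(T,tt(540,266),[-35,95,0]),(T,tt(765,50),[35,-95,0])]
def rs(p): return np.concatenate([proj(f,W(p,X if X[2] else [X[0],X[1],p[3]]))-uv for f,uv,X in obs])
p=least_squares(rs,[477,323,.43,5],loss='soft_l1',x_scale=[100,100,1,10]).x;print(p.round(3));print(rs(p).reshape(-1,2).round(1).tolist())
for y in(-45,45): print(W(p,[0,y,98]).round(1))
c=least_squares(res,[500,0,1.57,1.57],loss='soft_l1',x_scale=[100,100,1,1]).x
def box(cx,cy,hx,hy,z): return [[cx+a*hx,cy+b*hy,z] for a,b in((1,1),(1,-1),(-1,-1),(-1,1))]
polys=[(p,box(0,-45,10,36,98)),(p,box(0,45,10,36,98)),(p,box(0,0,35,95,p[3])),(c,box(-92,0,8,42,104)),(c,box(115,0,10.,49.5,121)),(c,[[115,-54,131],lev(c[3],131)]),(c,[[-39,-42,86],[115,-42,86]]),(c,[[-39,42,86],[115,42,86]])]
out=np.zeros((600,800,3),np.uint8)
for f,n,x0,y0,w,h,s_,ox,oy in((T,'top0',125,165,190,65,4.2,0,0),(S,'side0',175,110,60,55,5.5,0,275),(S,'side0',212,140,80,120,2.7,340,275),):
    im=cv2.resize(cv2.imread(f'pics/{n}.png')[y0:y0+h,x0:x0+w],None,fx=s_,fy=s_,interpolation=cv2.INTER_CUBIC)
    for q,P in polys:
        pts=np.array([(proj(f,W(q,X))-[x0,y0]+.5)*s_ for X in P]); cv2.polylines(im,[np.int32(pts*16)],True,(0,255,0),1,cv2.LINE_AA,4)
    hh,ww=min(im.shape[0],600-oy),min(im.shape[1],800-ox); out[oy:oy+hh,ox:ox+ww]=im[:hh,:ww]
cv2.imwrite('pics/ov.png',out)
E
python3 stand.py
```

```text
[4.77172e+02 3.29089e+02 4.31000e-01 5.73900e+00]
[[-0.1, -1.1], [-1.4, -1.3], [0.2, -1.1], [-1.4, -0.3], [-0.8, 0.2], [0.1, 0.7], [1.5, -1.8], [1.6, 0.3], [-0.3, -0.3], [0.2, 0.1], [0.5, -0.0], [0.2, -0.2], [0.8, -0.4]]
[496.  288.2  98. ]
[458.4 370.   98. ]
```

View pics/ov.png

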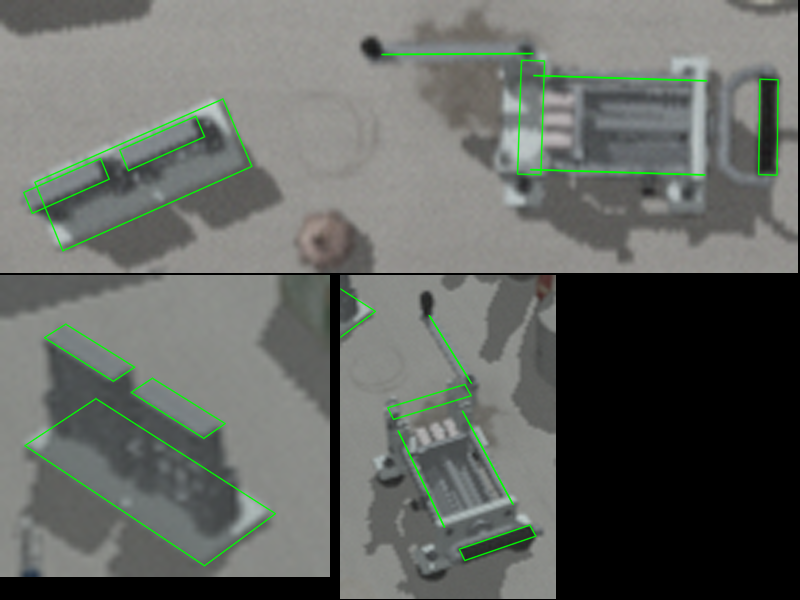

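Views used: 6. The overlay of the fitted models matches the cutter, lever and stand in both cameras. Next is a move helper.

```bash
cat > mv.py <<'E'
# usage: mv.py x y z yaw  -> row (cm, deg) in current tool axes
from h import *
import sys
from scipy.spatial.transform import Rotation as Ro
s=r.sense();R0=Ro.from_euler('xyz',s['tcp_rot'])
a=list(map(float,sys.argv[1:]))
for i in range(0,len(a),4):
    x,y,z,w=a[i:i+4]
    d=R0.inv().apply(np.array([x,y,z])-s['eef_pos'])/10; v=(R0.inv()*Ro.from_euler('xyz',[np.pi,0,w])).as_rotvec(degrees=True)
    print(d.round(2),v.round(2))
print(s['clock'],s['eef_pos'].round(1),s['tcp_rot'].round(3),s['contact_force'].round(1),round(s['opening'],3),s['qpos'].round(2))
E
python3 mv.py 345 -150 231 -.4 496 288 200 .431
```

```text
[-3.743e+01 -2.808e+01  1.000e-02] [-3.000e-02  7.000e-02 -4.887e+01]
[-74.31 -56.11   3.16] [-6.000e-02  5.000e-02 -9.649e+01]
0.1 [ 195.2 -593.3  230.6] [-3.142e+00  1.000e-03 -1.253e+00] [-1.1 -0.2  0.3] 1.0 [-1.26  0.35  1.63  0.    1.16 -0.  ]
```

Request:
apply_moves(targets=[[[1,-37.4,-28.1,0,0,0,-48.9],[1,-37.4,-28.1,0,0,0,-48.9],[1,-37.4,-28.1,0,0,0,-48.9],[1,-37.4,-28.1,0,0,0,-48.9],[1,-37.4,-28.1,0,0,0,-48.9],[1,-37.4,-28.1,0,0,0,-48.9],[1,-74.3,-56.1,2,0,0,-96.5],[1,-74.3,-56.1,2,0,0,-96.5]]])

```text
clock: 0.9
eef_pos: [323.8, -213.1, 228.0]
tcp_rot: [-3.141, 0.0, -0.094]
contact_force: [0.9, 0.2, -0.4]
opening: 0.998
```

```bash
python3 mv.py 496 288 180 .431
```

```text
[ 12.44 -51.5    4.86] [-6.000e-02 -1.000e-02 -3.009e+01]
0.9 [ 323.8 -213.1  228. ] [-3.141  0.    -0.094] [ 0.9  0.2 -0.4] 0.998 [-0.59 -0.03  2.11  0.    1.06 -0.49]
```

Request:
apply_moves(targets=[[[1,12.4,-51.5,3,0,0,-30.1],[1,12.4,-51.5,3,0,0,-30.1],[1,12.4,-51.5,3,0,0,-30.1],[1,12.4,-51.5,3,0,0,-30.1],[1,12.4,-51.5,3,0,0,-30.1],[1,12.4,-51.5,3,0,0,-30.1],[1,12.4,-51.5,3,0,0,-30.1],[1,12.4,-51.5,3,0,0,-30.1]]])

```text
clock: 1.7
eef_pos: [452.9, 165.2, 205.6]
tcp_rot: [-3.141, -0.0, 0.432]
contact_force: [0.8, 0.4, 0.3]
opening: 1.0
```

```bash
python3 mv.py 496 288 180 .431
```

```text
[ 9.05 -9.35  2.58] [-0.05 -0.02  0.04]
1.7 [452.9 165.2 205.6] [-3.141 -0.     0.432] [0.8 0.4 0.3] 1.0 [ 0.35  0.16  1.96  0.    1.02 -0.09]
```

Request:
apply_moves(targets=[[[1,9.05,-9.35,2.5,0,0,0],[1,9.05,-9.35,2.5,0,0,0],[1,9.05,-9.35,2.5,0,0,0],[1,9.05,-9.35,6,0,0,0],[1,9.05,-9.35,8,0,0,0],[1,9.05,-9.35,8,0,0,0],[1,9.05,-9.35,8,0,0,0]]])

```text
clock: 2.4
eef_pos: [495.9, 288.0, 125.8]
tcp_rot: [-3.141, 0.001, 0.432]
contact_force: [0.0, -0.0, 1.1]
opening: 1.001
```

```bash
python3 mv.py 496 288 67 .431; cat > crop.py <<'E'
from h import *
import sys
# crop.py tag  name x0 y0 w h scale ...
a=sys.argv[2:]; ims=[]
for i in range(0,len(a),6):
    n=a[i];x0,y0,w,h=map(int,a[i+1:i+5]);s=float(a[i+5])
    f=grab(n,f'{sys.argv[1]}_{n}'); im=cv2.resize(f['pixels'][y0:y0+h,x0:x0+w,::-1],None,fx=s,fy=s,interpolation=cv2.INTER_CUBIC)
    ims.append(im)
H=max(i.shape[0] for i in ims);cv2.imwrite(f'pics/{sys.argv[1]}.png',np.hstack([cv2.copyMakeBorder(i,0,H-i.shape[0],0,4,0) for i in ims])); print([i.shape for i in ims])
E
python3 crop.py g1 side 165 80 80 90 5 top 115 150 80 90 4.5
```

```text
[0.02 0.01 5.88] [-0.04  0.03  0.04]
2.4 [495.9 288.  125.8] [-3.141e+00  1.000e-03  4.320e-01] [ 0.  -0.   1.1] 1.001 [0.52 0.4  1.84 0.   0.91 0.09]
[(450, 400, 3), (405, 360, 3)]
```

View pics/g1.png

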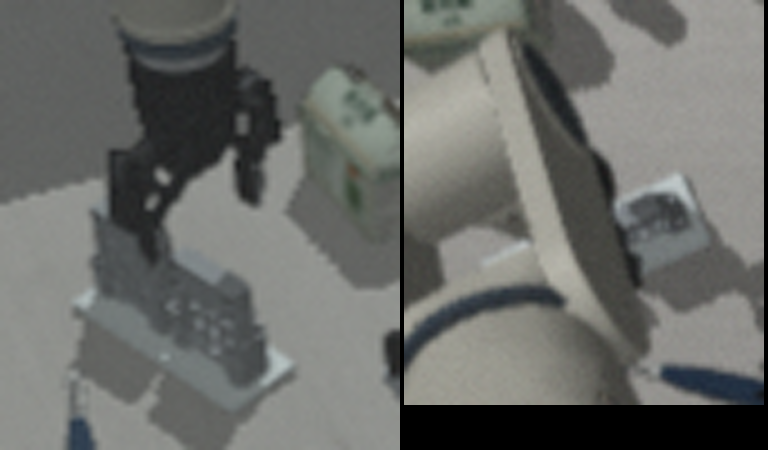

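```bash
python3 - <<'E'
from fit import *
f=pickle.load(open('pics/g1_side.pkl','rb'))
for z in(126,139): print((proj(f,[495.9,288,z])-[165,80]+.5)*5, [((proj(f,[495.9+s*45*.909,288+s*45*.418,z])-[165,80]+.5)*5).round(0) for s in(-1,1)])
print((proj(f,[496,288.2,98])-[165,80]+.5)*5)
E
```

```text
[207.23022948 241.46724828] [array([162., 272.]), array([251., 212.])]
[205.3609815  227.66811882] [array([160., 258.]), array([249., 198.])]
[211.21369806 270.37758396]
```

View 7: the coarse grid sits under and between the fingers. The predicted tip midpoint agrees with the picture to about 2 mm, so I descend and grip.

Request:
apply_moves(targets=[[[1,0,0,3,0,0,0],[1,0,0,5.8,0,0,0],[1,0,0,5.8,0,0,0],[-1,0,0,5.8,0,0,0],[-1,0,0,5.8,0,0,0],[-1,0,0,5.8,0,0,0],[-1,0,0,5.8,0,0,0],[-1,0,0,5.8,0,0,0]]], newtons=60)

```text
clock: 3.3
eef_pos: [497.6, 288.8, 70.2]
tcp_rot: [-3.14, -0.004, 0.431]
contact_force: [0.2, 0.1, 3.9]
opening: 0.224
```

Request:
apply_moves(targets=[[[-1,0,0,0,0,0,0],[-1,0,0,0,0,0,0],[-1,0,0,0,0,0,0],[-1,0,0,-3,0,0,0],[-1,0,0,-8,0,0,0],[-1,0,0,-12,0,0,0],[-1,0,0,-12,0,0,0],[-1,0,0,-12,0,0,0]]])

```text
clock: 4.1
eef_pos: [497.3, 288.5, 190.4]
tcp_rot: [-3.14, -0.005, 0.431]
contact_force: [-0.6, 0.4, -3.3]
opening: 0.219
```

```bash
python3 mv.py 400 100 230 1.545 517.7 -34.9 200 1.545
```

```text
[-16.7   13.05  -4.06] [  0.1   -0.31 -63.8 ]
[-11.66  30.23  -1.06] [  0.1   -0.31 -63.8 ]
4.1 [497.3 288.5 190.4] [-3.14  -0.005  0.431] [-0.6  0.4 -3.3] 0.219 [0.52 0.32 1.79 0.   1.03 0.09]
```

Request:
apply_moves(targets=[[[-1,-16.7,13.0,-5,0,0,-63.8],[-1,-16.7,13.0,-5,0,0,-63.8],[-1,-16.7,13.0,-5,0,0,-63.8],[-1,-16.7,13.0,-5,0,0,-63.8],[-1,-16.7,13.0,-5,0,0,-63.8],[-1,-16.7,13.0,-5,0,0,-63.8],[-1,-16.7,13.0,-5,0,0,-63.8],[-1,-16.7,13.0,-5,0,0,-63.8]]])

```text
clock: 4.9
eef_pos: [398.4, 99.8, 237.5]
tcp_rot: [3.141, -0.003, 1.55]
contact_force: [0.2, 0.2, -2.7]
opening: 0.224
```

```bash
python3 mv.py 517.7 -34.9 235 1.545
```

```text
[-13.22  12.21   0.22] [ 0.04 -0.14  0.29]
4.9 [398.4  99.8 237.5] [ 3.141e+00 -3.000e-03  1.550e+00] [ 0.2  0.2 -2.7] 0.224 [ 0.24  0.    2.06  0.    1.09 -1.31]
```

Request:
apply_moves(targets=[[[-1,-13.2,12.2,0.3,0,0,0.3],[-1,-13.2,12.2,0.3,0,0,0.3],[-1,-13.2,12.2,0.3,0,0,0.3],[-1,-13.2,12.2,0.3,0,0,0.3],[-1,-13.2,12.2,0.3,0,0,0.3],[-1,-13.2,12.2,4.2,0,0,0.3],[-1,-13.2,12.2,4.2,0,0,0.3],[-1,-13.2,12.2,4.2,0,0,0.3]]])

```text
clock: 5.7
eef_pos: [515.8, -34.0, 194.0]
tcp_rot: [-3.138, -0.003, 1.545]
contact_force: [0.4, -0.0, -1.6]
opening: 0.224
```

```bash
python3 mv.py 517.7 -34.9 97 1.545; cat > ov2.py <<'E'
from fit import *
import sys
# overlay: grid box in hand + cutter model ; ov2.py tag dz
tag=sys.argv[1]
c=[514.779,-149.861,1.545,1.533]; s=r.sense(); e=s['eef_pos']; g=[e[0],e[1],s['tcp_rot'][2]]; zb=e[2]-60.2
bx=lambda hx,hy,z,cx=0,cy=0:[[cx+a*hx,cy+b*hy,z] for a,b in((1,1),(1,-1),(-1,-1),(-1,1))]
ims=[]
for n,x0,y0,w,h,s_ in(('side',210,105,80,110,5),('top',215,150,75,80,5)):
    f=grab(n,tag+'_'+n); im=cv2.resize(f['pixels'][y0:y0+h,x0:x0+w,::-1],None,fx=s_,fy=s_,interpolation=cv2.INTER_CUBIC)
    for q,P,col in((g,bx(10,36,zb),(0,255,0)),(g,bx(10,36,zb+88),(0,255,0)),(c,bx(11,49.5,121,115),(0,0,255))):
        cv2.polylines(im,[np.int32(np.array([(proj(f,W(q,X))-[x0,y0]+.5)*s_ for X in P])*16)],True,col,1,cv2.LINE_AA,4)
    ims.append(cv2.copyMakeBorder(im,0,550-im.shape[0],0,4,0))
cv2.imwrite(f'pics/{tag}.png',np.hstack(ims))
E
python3 ov2.py h1
```

```text
[-0.11  0.23  9.69] [-0.22 -0.16  0.01]
5.7 [515.8 -34.  194. ] [-3.138e+00 -3.000e-03  1.545e+00] [ 0.4 -0.  -1.6] 0.224 [-0.07  0.23  1.9   0.    1.02 -1.62]
```

View pics/h1.png

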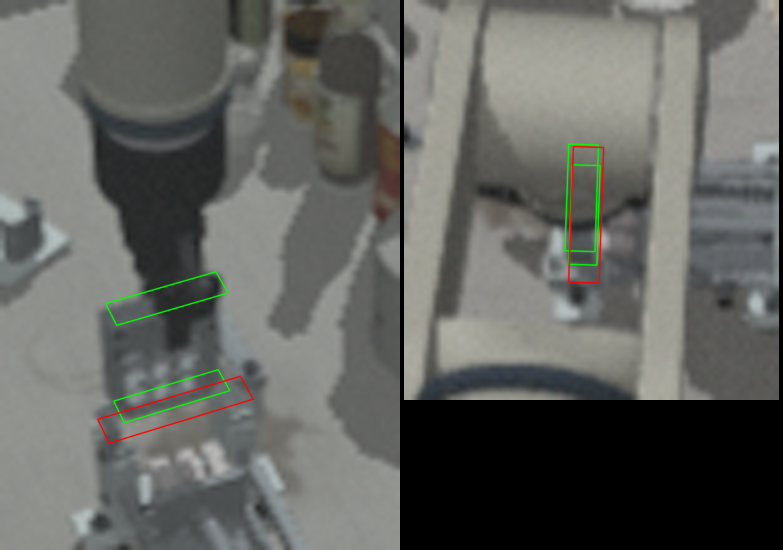

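View 8: the held grid has 3 x 3 openings, confirming it is the coarse one. It seems to sit a few mm toward the left (-x) of its predicted box, so I measure its edges numerically.

```bash
python3 - <<'E'
from fit import *
from scipy.ndimage import map_coordinates as mc
f=pickle.load(open('pics/h1_side.pkl','rb')); im=f['pixels'].astype(float).mean(2)
e=[515.8,-34.0];g=[e[0],e[1],1.545]; zb=134
# front face toward handle: x=-10 ; sample along y at several heights
ys=np.arange(-60,61,4)
print('y   ',*ys)
for z in(20,30,45,60,75):
    p=np.array([proj(f,W(g,[-10,y,zb+z])) for y in ys]); print(z,*mc(im,[p[:,1],p[:,0]],order=1).astype(int))
zs=np.arange(60,110,3);print(zs)
for y in(-28,-20,24,30):
    p=np.array([proj(f,W(g,[-10,y,zb+z])) for z in zs]); print(y,*mc(im,[p[:,1],p[:,0]],order=1).astype(int))
E
```

```text
y    -60 -56 -52 -48 -44 -40 -36 -32 -28 -24 -20 -16 -12 -8 -4 0 4 8 12 16 20 24 28 32 36 40 44 48 52 56 60
20 141 129 96 94 116 121 118 109 89 82 82 86 110 136 122 100 110 136 131 106 111 130 139 115 80 86 109 119 128 138 143
30 143 144 140 140 140 135 126 120 94 79 83 88 105 112 101 98 101 117 116 102 98 112 128 112 83 81 95 130 140 141 143
45 145 144 142 141 142 142 139 119 84 80 82 90 97 103 96 89 94 102 102 91 92 101 104 91 82 80 86 124 138 139 138
60 143 146 145 144 142 142 143 127 84 72 76 80 73 48 43 42 55 76 81 79 81 88 89 83 70 76 88 128 141 142 140
75 143 143 145 144 145 144 144 127 84 52 46 47 45 43 43 42 54 72 75 77 79 79 77 71 69 79 94 128 142 142 142
[ 60  63  66  69  72  75  78  81  84  87  90  93  96  99 102 105 108]
-28 84 88 92 92 89 84 80 75 68 60 49 46 46 49 58 84 122
-20 76 77 76 71 57 46 41 43 45 48 51 55 60 67 76 72 72
24 88 81 80 78 77 79 79 79 88 92 93 92 91 95 104 124 135
30 87 80 78 80 78 74 76 82 89 92 93 93 92 93 103 121 136
```

```bash
python3 mv.py 521 -33 194 1.545  521 -33 125 1.545
```

```text
[0.12 0.35 0.19] [ 0.03 -0.15  0.03]
[0.1  0.34 7.09] [ 0.03 -0.15  0.03]
5.8 [517.5 -34.1 195.8] [ 3.141e+00 -3.000e-03  1.545e+00] [ 0.9 -0.3 -2.8] 0.221 [-0.07  0.23  1.89  0.    1.02 -1.62]
```

Request:
apply_moves(targets=[[[-1,0.1,0.4,0.2,0,0,0],[-1,0.1,0.4,0.2,0,0,0],[-1,0.1,0.4,1.5,0,0,0],[-1,0.1,0.4,2.5,0,0,0],[-1,0.1,0.4,3,0,0,0],[-1,0.1,0.4,3.5,0,0,0],[-1,0.1,0.4,3.5,0,0,0]]], newtons=60)

```text
clock: 6.5
eef_pos: [521.1, -33.1, 160.0]
tcp_rot: [-3.141, -0.003, 1.545]
contact_force: [0.3, 0.2, -2.6]
opening: 0.223
```

```bash
python3 mv.py 521 -33 125 1.545
```

```text
[-0.   -0.01  3.5 ] [-0.05 -0.16  0.02]
6.5 [521.1 -33.1 160. ] [-3.141e+00 -3.000e-03  1.545e+00] [ 0.3  0.2 -2.6] 0.223 [-0.07  0.28  1.92  0.    0.94 -1.62]
```

Request:
apply_moves(targets=[[[-1,0,0,0.5,0,0,0],[-1,0,0,1.2,0,0,0],[-1,0,0,2,0,0,0],[-1,0,0,2.8,0,0,0],[-1,0,0,3.5,0,0,0],[-1,0,0,4,0,0,0],[-1,0,0,4.5,0,0,0],[-1,0,0,4.5,0,0,0]]])

```text
clock: 7.3
eef_pos: [522.0, -31.0, 114.9]
tcp_rot: [3.141, -0.006, 1.544]
contact_force: [4.3, 12.8, -5.9]
opening: 0.226
```

```bash
python3 mv.py 521 -33 95 1.545
```

```text
[-0.22 -0.09  1.99] [ 0.05 -0.35 -0.08]
7.3 [522.  -31.  114.9] [ 3.141 -0.006  1.544] [ 4.3 12.8 -5.9] 0.226 [-0.07  0.34  1.95  0.01  0.85 -1.62]
```

Request:
apply_moves(targets=[[[-1,0.15,0.1,0,0,0,0],[-1,0.15,0.1,0.4,0,0,0],[-1,0.15,0.1,0.8,0,0,0],[-1,0.15,0.1,1.2,0,0,0],[-1,0.15,0.1,1.5,0,0,0],[-1,0.15,0.1,1.8,0,0,0],[-1,0.15,0.1,2.1,0,0,0],[-1,0.15,0.1,2.1,0,0,0]]])

```text
clock: 8.1
eef_pos: [523.3, -29.5, 96.1]
tcp_rot: [3.14, -0.006, 1.544]
contact_force: [-10.0, 0.4, 27.7]
opening: 0.224
```

```bash
python3 mv.py 521 -33 95 1.545
```

```text
[-0.36 -0.23  0.1 ] [ 0.07 -0.35 -0.08]
8.1 [523.3 -29.5  96.1] [ 3.14  -0.006  1.544] [-10.    0.4  27.7] 0.224 [-0.06  0.37  1.96  0.01  0.81 -1.61]
```

Request:
apply_moves(targets=[[[-1,0,-0.1,0,0,0,0],[-1,0,-0.1,0,0,0,0],[-0.1,0,-0.1,0,0,0,0],[-0.1,0,-0.1,0,0,0,0],[-0.1,0,-0.1,0,0,0,0],[-0.1,0,-0.1,-1,0,0,0],[-0.1,0,-0.1,-5,0,0,0],[-0.1,0,-0.1,-8,0,0,0]]])

```text
clock: 8.9
eef_pos: [522.3, -29.9, 177.9]
tcp_rot: [3.14, -0.006, 1.544]
contact_force: [0.2, 0.1, 0.6]
opening: 0.455
```

```bash
python3 mv.py 440 -33 250 1.545
```

```text
[-0.48 -8.21 -7.22] [ 0.07 -0.34 -0.08]
8.9 [522.3 -29.9 177.9] [ 3.14  -0.006  1.544] [0.2 0.1 0.6] 0.455 [-0.06  0.26  1.9   0.01  0.98 -1.61]
```

```bash
python3 mv.py 570 96 200 1.545
```

```text
[12.73  4.43 -2.13] [ 0.07 -0.34 -0.08]
8.9 [522.3 -29.9 177.9] [ 3.14  -0.006  1.544] [0.2 0.1 0.6] 0.455 [-0.06  0.26  1.9   0.01  0.98 -1.61]
```

Request:
apply_moves(targets=[[[1,0,0,-3,0,0,0],[1,12.7,4.4,-3,0,0,0],[1,12.7,4.4,-3,0,0,0],[1,12.7,4.4,-3,0,0,0],[1,12.7,4.4,-3,0,0,0],[1,12.7,4.4,-2,0,0,0],[1,12.7,4.4,-2,0,0,0],[1,12.7,4.4,-2,0,0,0]]])

```text
clock: 9.7
eef_pos: [568.9, 94.6, 198.2]
tcp_rot: [-3.141, -0.006, 1.543]
contact_force: [0.4, -0.9, -0.2]
opening: 0.998
```

```bash
python3 mv.py 570 96 138 1.545; python3 crop.py k1 side 215 90 80 110 5 top 195 150 80 90 4.5
```

```text
[0.11 0.11 6.02] [-0.02 -0.32 -0.14]
9.7 [568.9  94.6 198.2] [-3.141 -0.006  1.543] [ 0.4 -0.9 -0.2] 0.998 [ 0.16  0.31  1.77  0.01  1.06 -1.39]
[(550, 400, 3), (405, 360, 3)]
```

View pics/k1.png

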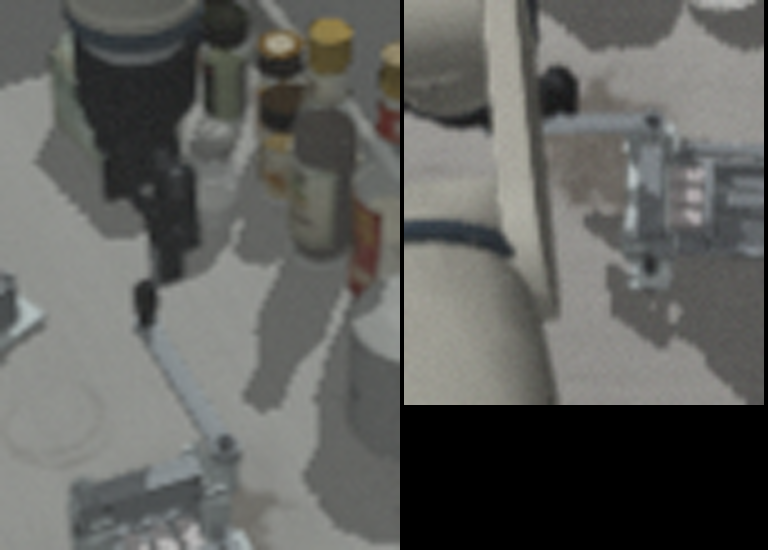

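View 9: the grid's top is level with the cheeks, so it appears seated. The open fingers are over the knob at side crop (146,302).

Request:
apply_moves(targets=[[[1,0.1,0.1,3,0,0,0],[1,0.1,0.1,6,0,0,0],[1,0.1,0.1,6,0,0,0],[-1,0.1,0.1,6,0,0,0],[-1,0.1,0.1,6,0,0,0],[-1,0.1,0.1,6,0,0,0],[-1,0.1,0.1,6,0,0,0],[-1,0.1,0.1,6,0,0,0]]], newtons=20)

```text
clock: 10.6
eef_pos: [571.7, 99.5, 140.2]
tcp_rot: [3.138, -0.012, 1.54]
contact_force: [0.9, 12.9, -1.5]
opening: 0.181
```

Request:
apply_moves(targets=[[[-1,0,0,0,0,0,0],[-1,0,0,0,0,0,0]]])

```text
clock: 10.8
eef_pos: [571.5, 99.7, 140.2]
tcp_rot: [3.138, -0.013, 1.54]
contact_force: [-0.5, 2.1, -1.6]
opening: 0.182
```

```bash
python3 mv.py 570 96 138 1.545; python3 - <<'E'
from h import *
e=r.sense()['eef_pos']
for dy in (-33,-30): 
  pv=np.array([571.7,dy]); a0=np.arctan2(e[1]-pv[1],-(e[0]-pv[0])); print('r',np.hypot(*(e[:2]-pv)),a0)
E
```

```text
[-0.37 -0.14  0.22] [ 0.2  -0.72 -0.27]
10.8 [571.5  99.7 140.2] [ 3.138 -0.013  1.54 ] [-0.5  2.1 -1.6] 0.182 [ 0.16  0.38  1.82  0.01  0.94 -1.39]
r 132.65676483494488 1.5695776113753175
r 129.6567671143947 1.569549412728725
```

Request:
apply_moves(targets=[[[-1,-0.16,-1.7,0,0,0,0],[-1,-0.53,-3.34,0,0,0,0],[-1,-1.13,-4.92,0,0,0,0],[-1,-1.92,-6.42,0,0,0,0],[-1,-2.9,-7.8,0,0,0,0],[-1,-4.05,-9.03,0,0,0,0],[-1,-4.05,-9.03,0,0,0,0]]])

```text
clock: 11.5
eef_pos: [476.3, 62.5, 139.7]
tcp_rot: [-3.14, -0.015, 1.539]
contact_force: [-12.0, 11.9, 9.6]
opening: 0.183
```

```bash
python3 mv.py $(python3 -c "
from math import *
for a in (.65,.52,.39,.26,.13,0,-.02): print(571.6-130*cos(a),-30.3+130*sin(a),140,1.54)")
```

```text
[-1.44 -0.78 -0.04] [-0.1  -0.83 -0.06]
[-2.88 -1.67 -0.06] [-0.1  -0.83 -0.06]
[-4.42 -2.36 -0.08] [-0.1  -0.83 -0.06]
[-6.03 -2.85 -0.11] [-0.1  -0.83 -0.06]
[-7.7  -3.12 -0.13] [-0.1  -0.83 -0.06]
[-9.39 -3.18 -0.16] [-0.1  -0.83 -0.06]
[-9.65 -3.17 -0.16] [-0.1  -0.83 -0.06]
11.5 [476.3  62.5 139.7] [-3.14  -0.015  1.539] [-12.   11.9   9.6] 0.183 [ 0.12  0.25  2.02  0.02  0.87 -1.43]
```

```bash
python3 mv.py $(python3 -c "
from math import *
for a in (.78,.65,.52,.39,.26,.13,0,-.02): print(567-131*cos(a),-30.+131*sin(a),140,1.54)")
```

```text
[-0.05 -0.25 -0.03] [-0.1  -0.83 -0.06]
[-1.37 -1.32 -0.04] [-0.1  -0.83 -0.06]
[-2.81 -2.22 -0.06] [-0.1  -0.83 -0.06]
[-4.36 -2.91 -0.08] [-0.1  -0.83 -0.06]
[-5.99 -3.41 -0.11] [-0.1  -0.83 -0.06]
[-7.67 -3.68 -0.13] [-0.1  -0.83 -0.06]
[-9.37 -3.74 -0.15] [-0.1  -0.83 -0.06]
[-9.64 -3.73 -0.16] [-0.1  -0.83 -0.06]
11.5 [476.3  62.5 139.7] [-3.14  -0.015  1.539] [-12.   11.9   9.6] 0.183 [ 0.12  0.25  2.02  0.02  0.87 -1.43]
```

Request:
apply_moves(targets=[[[-1,0,-0.25,0,0,0,0],[-1,-1.37,-1.32,0,0,0,0],[-1,-2.8,-2.2,0,0,0,0],[-1,-4.36,-2.9,0,0,0,0],[-1,-6.0,-3.4,0,0,0,0],[-1,-7.67,-3.7,0,0,0,0]]])

```text
clock: 12.1
eef_pos: [435.0, -13.8, 139.1]
tcp_rot: [-3.138, -0.015, 1.539]
contact_force: [-4.6, 2.3, 9.8]
opening: 0.184
```

Request:
apply_moves(targets=[[[-1,-0.9,0,0,0,0,0],[-1,-1.8,0,0,0,0,0],[-1,-2.2,0,0,0,0,0],[-1,-2.2,0,0,0,0,0]]])

```text
clock: 12.5
eef_pos: [432.8, -27.8, 139.1]
tcp_rot: [-3.134, -0.032, 1.531]
contact_force: [-2.4, 67.6, 10.8]
opening: 0.184
```

```bash
python3 mv.py 437 -30 140 1.54
```

```text
[-0.2   0.42 -0.1 ] [-0.4  -1.81 -0.48]
12.5 [432.8 -27.8 139.1] [-3.134 -0.032  1.531] [-2.4 67.6 10.8] 0.184 [-0.09  0.19  2.11  0.04  0.86 -1.65]
```

Request:
apply_moves(targets=[[[-1,0,0,0,0,0,0],[-1,0,0,0,0,0,0],[0.2,0,0,0,0,0,0],[0.2,0,0,0,0,0,0],[0.2,0,0,0,0,0,0],[0.2,0,0,-4,0,0,0],[0.2,0,0,-8,0,0,0],[0.2,0,0,-8,0,0,0]]])

```text
clock: 13.3
eef_pos: [436.2, -31.2, 223.6]
tcp_rot: [3.141, -0.031, 1.531]
contact_force: [-0.2, 0.0, -0.4]
opening: 0.6
```

```bash
python3 mv.py 512 -240 210 1.545
```

```text
[-20.6    8.4    0.73] [ 0.06 -1.77 -0.79]
13.3 [436.2 -31.2 223.6] [ 3.141 -0.031  1.531] [-0.2  0.  -0.4] 0.6 [-0.1   0.06  2.02  0.04  1.06 -1.65]
```

Request:
apply_moves(targets=[[[0.1,-20.6,8.4,0.7,0,-1.8,-0.8],[0.1,-20.6,8.4,0.7,0,-1.8,-0.8],[0.1,-20.6,8.4,0.7,0,-1.8,-0.8],[0.1,-20.6,8.4,0.7,0,-1.8,-0.8],[0.1,-20.6,8.4,0.7,0,-1.8,-0.8],[0.1,-20.6,8.4,2.7,0,-1.8,-0.8],[0.1,-20.6,8.4,5.7,0,-1.8,-0.8],[0.1,-20.6,8.4,5.7,0,-1.8,-0.8]]])

```text
clock: 14.1
eef_pos: [509.2, -237.8, 156.4]
tcp_rot: [-3.136, -0.002, 1.544]
contact_force: [-0.2, 0.1, -0.6]
opening: 0.551
```

```bash
python3 mv.py 512 -240 86 1.545; python3 crop.py p1 side 220 130 80 120 5 top 205 160 95 65 4
```

```text
[-0.22  0.33  7.04] [-0.32 -0.12 -0.04]
14.1 [ 509.2 -237.8  156.4] [-3.136e+00 -2.000e-03  1.544e+00] [-0.2  0.1 -0.6] 0.551 [-0.44  0.34  1.83 -0.    0.97 -1.98]
[(600, 400, 3), (260, 380, 3)]
```

View pics/p1.png

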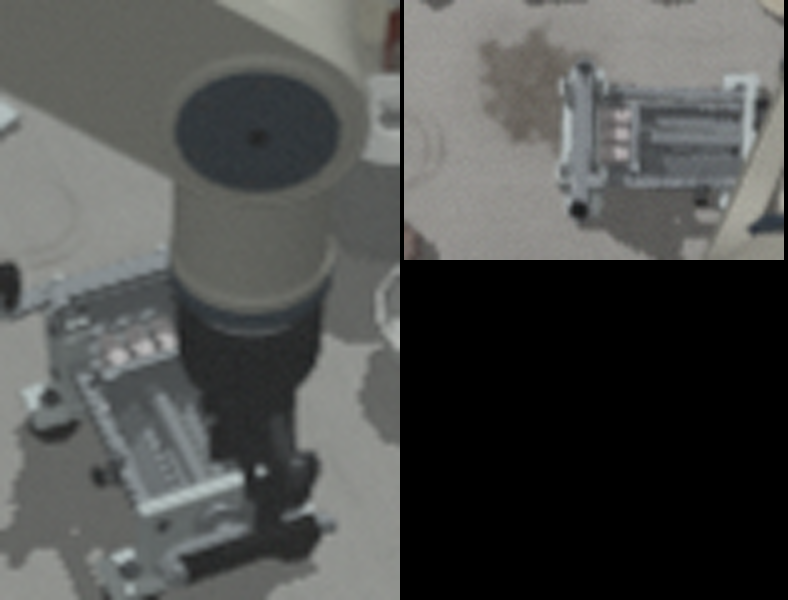

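View 10: the lever lies shut across the head. The gripper is above the handle, and the clip is visible at side crop (107,470) and top crop (705,195).

Request:
apply_moves(targets=[[[0.1,-0.2,0.3,1,0,0,0],[0.1,-0.2,0.3,3,0,0,0],[0.1,-0.2,0.3,5,0,0,0],[0.1,-0.2,0.3,6.9,0,0,0],[0.1,-0.2,0.3,6.9,0,0,0],[-1,-0.2,0.3,6.9,0,0,0],[-1,-0.2,0.3,6.9,0,0,0],[-1,-0.2,0.3,6.9,0,0,0]]], newtons=50)

```text
clock: 15.0
eef_pos: [515.4, -241.7, 92.6]
tcp_rot: [3.14, 0.002, 1.545]
contact_force: [-1.1, -4.0, 1.1]
opening: 0.165
```

Request:
apply_moves(targets=[[[-1,0,0,0,0,0,0],[-1,0,0,0,0,0,0],[-1,0,0,0,0,0,0]]])

```text
clock: 15.3
eef_pos: [515.4, -241.8, 92.6]
tcp_rot: [3.14, 0.002, 1.545]
contact_force: [0.7, -2.4, -5.9]
opening: 0.162
```

```bash
python3 mv.py 512 -240 86 1.545; python3 - <<'E'
from h import *
a=grab('top','q0');b=grab('side','q0s')
for im,t in((cv2.imread('pics/top0.png'),'top0'),): pass
E
```

```text
[ 0.17 -0.34  0.66] [0.09 0.13 0.02]
15.3 [ 515.4 -241.8   92.6] [3.140e+00 2.000e-03 1.545e+00] [ 0.7 -2.4 -5.9] 0.162 [-0.44  0.44  1.87 -0.    0.84 -1.98]
```

Request:
apply_moves(targets=[[[-1,-1,0,0,0,0,0],[-1,-2,0,0,0,0,0],[-1,-3,0,0,0,0,0],[-1,-4,0,0,0,0,0],[-1,-5,0,0,0,0,0],[-1,-6,0,0,0,0,0],[-1,-6.2,0,0,0,0,0],[-1,-6.2,0,0,0,0,0]]])

```text
clock: 16.2
eef_pos: [513.5, -301.9, 92.6]
tcp_rot: [3.141, -0.002, 1.544]
contact_force: [2.0, 11.1, -0.8]
opening: 0.165
```

```bash
python3 mv.py 512 -240 86 1.545; python3 crop.py q1 top 245 185 55 35 7 side 225 185 50 60 8; python3 - <<'E'
import cv2,numpy as np
a=cv2.imread('pics/top0.png')[185:220,245:300]; a=cv2.resize(a,None,fx=7,fy=7,interpolation=cv2.INTER_CUBIC)
b=cv2.imread('pics/q1.png'); b[250:495,:385]=a[:230 if b.shape[0]<495 else 245,:385][:b.shape[0]-250]; cv2.imwrite('pics/q1b.png',b); print(b.shape)
E
```

```text
[ 6.18 -0.32  0.67] [ 0.03 -0.09 -0.04]
16.2 [ 513.5 -301.9   92.6] [ 3.141e+00 -2.000e-03  1.544e+00] [ 2.  11.1 -0.8] 0.165 [-0.53  0.47  1.81  0.    0.87 -2.08]
[(245, 385, 3), (480, 400, 3)]
(480, 793, 3)
```

View pics/q1b.png

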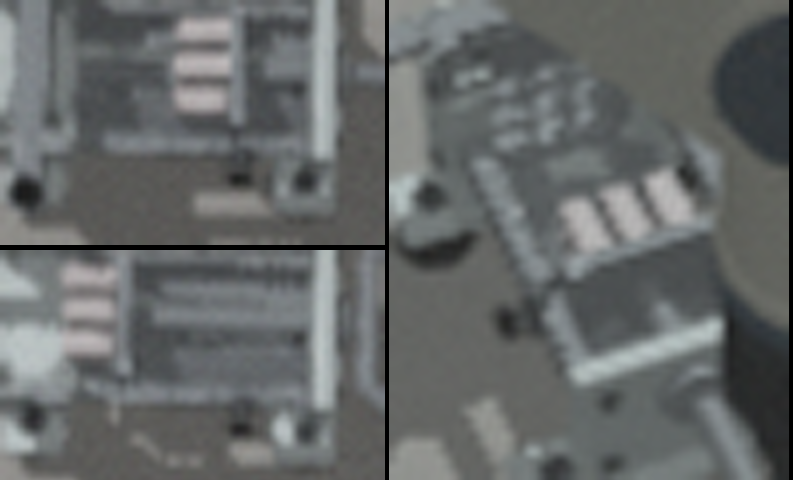

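View 11: after about 60 mm of pull, the pusher plate (top crop x≈238) is close to the clip screw (x≈241). The side view shows the clip at (512,322), next to the pusher's end at about (555,287). Next I get numbers along the side bar.

```bash
python3 - <<'E'
from fit import *
from scipy.ndimage import map_coordinates as mc
q1t=pickle.load(open('pics/q1_top.pkl','rb'));q1s=pickle.load(open('pics/q1_side.pkl','rb'))
A=T['pixels'].mean(2);B=q1t['pixels'].mean(2)
np.set_printoptions(linewidth=250)
print('top rest');print('cols',np.arange(254,288));
for v in range(200,212): print(v,A[v,254:288].astype(int))
print('top now')
for v in range(200,212): print(v,B[v,254:288].astype(int))
p=[514.8,-146,1.545]
C=S['pixels'].mean(2);D=q1s['pixels'].mean(2)
xs=np.arange(-30,80,3);print('side along bar, cutter x:');print(xs)
for n,im in(('rest',C),('now',D)):
  for y,z in((32,89),(36,89),(42,89),(46,89),(50,86),(56,86)):
    P=np.array([proj(S,W(p,[x,y,z])) for x in xs]);print(n,y,mc(im,[P[:,1],P[:,0]],order=1).astype(int))
E
```

```text
top rest
cols [254 255 256 257 258 259 260 261 262 263 264 265 266 267 268 269 270 271 272 273 274 275 276 277 278 279 280 281 282 283 284 285 286 287]
200 [131 107 100  98 103 101 106 116 133 113  73  79  79  82  81  89 103 107 104 103 104 103 105 104 107 105 101 105 102 100 104 105 104 100]
201 [137 108  85  79  78  81  95 116 142 128  75  77  84  79  80  84  94 103 106 105 103 107 103 105 107 103 106 100 103 103 103  99 101 105]
202 [132 127  90  83  80  81  86 102 125 118  82  83  81  82  80  82  90 101 100 100 102 104 100 103 101 101 101 104 100 101 100 100 100  99]
203 [142 131 105 110 109  99  94  89  81  96  86  97  95  92  88  84  90  97 103 107 106 105 101 102 102  97  98 100 101 102 104 105 106 102]
204 [137 126 102 125 134 117 121 114  98 116 108 119 123 115 110 106 110 112 115 115 117 112 117 113 105 102 106 112 104 113 116 117 123 121]
205 [127 105  89  95 113 116 124 125 118 132 131 127 131 132 128 117 128 130 131 134 125 117 125 123 112 105 107 116 118 124 127 130 137 134]
206 [116  94  86  86  87  89 112 129 119 123 122 120 118 117 113 107 116 115 123 120 112 102 110
[... 3759 characters left out ...]
  88  82  76  87 105 111 114 107 104 107 102  95  96  93  91 103 104  96  97  97  96 102 100  92  93  95 109]
now 42 [138 135 130 130 133 130 131 136 131 123 110  91  87 108 130 136 137 131 128 133 134 137 127 126 135 146 137 133 129 129 132 130 128 132 140 119 103]
now 46 [131 125 112 123 125 122 129 132 117  93  82  88  99 103 115 121 124 118 124 126 122 127 124 121 127 121 117 126 124 121 127 124 123 128 129 120 102]
now 50 [86 91 91 87 93 89 77 80 73 65 64 67 76 90 89 91 96 91 87 92 90 87 93 88 82 90 89 87 98 97 88 96 95 85 95 95 86]
now 56 [100  99  99 100 100  92  82  72  73  71  70  81  94  99 100 100 100  99 100 100  99  99  98  92  89  97  99 104 108 105 103 105 104 103 103 101  98]
```

Request:
apply_moves(targets=[[[-1,-0.3,0,0,0,0,0],[-1,-0.6,0,0,0,0,0],[-1,-0.6,0,0,0,0,0],[-1,-0.6,0,0,0,0,0],[-1,-0.6,0,0,0,0,0],[-1,-0.6,0,0,0,0,0]]])

```text
clock: 16.9
eef_pos: [513.4, -305.3, 92.6]
tcp_rot: [-3.141, -0.005, 1.544]
contact_force: [1.8, 11.1, -1.8]
opening: 0.163
```

```bash
python3 mv.py 512 -240 86 1.545; python3 - <<'E'
from fit import *
from scipy.ndimage import map_coordinates as mc
t=grab('top','z_top');s=grab('side','z_side');print(r.sense()['eef_pos'])
np.set_printoptions(linewidth=250)
d=t['pixels'].mean(2)-T['pixels'].mean(2)
for v in(203,204,205,206): print(v,d[v,270:288].astype(int))
p=[514.8,-146,1.545];xs=np.arange(-24,40,2);P=np.array([proj(S,W(p,[x,42,89])) for x in xs])
print(xs);
for im in(S,s): print(mc(im['pixels'].mean(2),[P[:,1],P[:,0]],order=1).astype(int))
ims=[cv2.resize(f['pixels'][y:y+h,x:x+w,::-1],(380,int(380*h/w)),interpolation=cv2.INTER_CUBIC) for f,x,y,w,h in((t,265,195,28,20),(s,225,185,50,60))]
ims.append(cv2.resize(s['pixels'][:,:,::-1],(0,0),fx=.9,fy=.9)[100:260,150:350])
o=np.zeros((460,770,3),np.uint8);o[:271,:380]=ims[0];o[:456,385:765]=ims[1];o[280:440,100:300]=ims[2];cv2.imwrite('pics/fin.png',o)
E
```

```text
[ 6.52 -0.32  0.69] [-0.01 -0.3  -0.06]
16.9 [ 513.4 -305.3   92.6] [-3.141 -0.005  1.544] [ 1.8 11.1 -1.8] 0.163 [-0.54  0.47  1.8   0.01  0.87 -2.09]
[ 513.39894169 -305.32953722   92.57330033]
203 [ 15   3 -12 -19 -22 -26 -22 -25 -25 -19 -17 -24 -25 -25 -29 -26 -22  -4]
204 [  0  -2  -6  -4 -15 -16 -16 -13 -14 -30 -28 -15 -12 -13 -16 -12 -11  -3]
205 [  0  -9   0  -6  -5  -8  -6  -6 -12 -20 -18  -8  -7  -4  -6  -5  -7  -6]
206 [ -4  -4 -10  -4  -4  -2  -1  -6  -6  -3  -7  -2  -8  -6  -5  -2   0  -4]
[-24 -22 -20 -18 -16 -14 -12 -10  -8  -6  -4  -2   0   2   4   6   8  10  12  14  16  18  20  22  24  26  28  30  32  34  36  38]
[127 127 127 129 128 129 129 130 130 126 122 116 110 104 106 114 121 122 126 128 130 129 127 123 124 128 128 128 130 127 119 117]
[131 130 130 133 132 132 133 135 133 127 115  98  83  76  88 110 125 130 134 136 138 137 135 129 128 131 132 133 135 133 126 124]
```

View pics/fin.png

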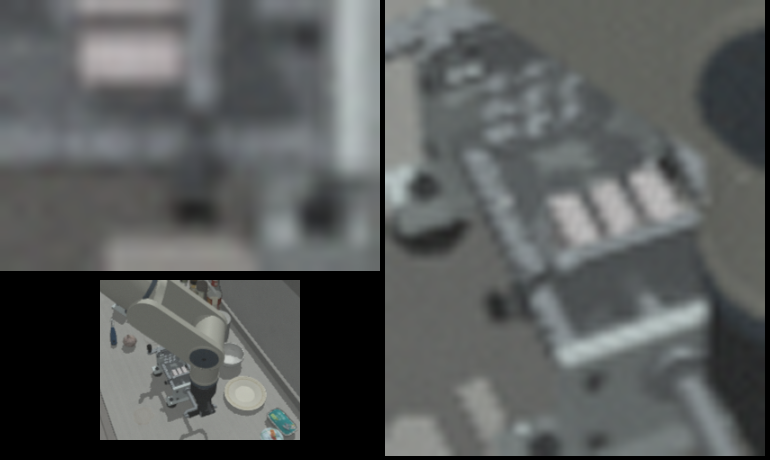

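View 12: the pointer (top column 279.4, side x 1.5) and the clip (279.2, 2.5) agree to about 1 mm. The handle is gripped and the pose is steady.

```bash
python3 -c "
from rig import r
s=r.sense();print(s['clock'],s['qvel'].round(4),s['contact_force'],s['opening']);print(r.sign_off())"
```

```text
17.0 [-0.0001  0.0008 -0.0009  0.0006 -0.0002 -0.0007] [ 1.92096204 11.10759162 -1.85524115] 0.16642394767371815
the job is handed in; nothing more can be done
None
```

The coarse grid is in the cutter's pocket with the lever shut across it. The pusher is drawn back to the marker with its handle still in the fingers. I handed the job in at 17 s of the 72 s allowed; the hand-in reports no verdict.

- **Grid:** it met the pocket floor at 28 N, at the height expected for a seated grid. The pictures then showed its top level with the cheeks.
- **Lever:** I swung it until it met its end stop. That last push read 68 N at the wrist, under the 120 N limit. A later picture shows the lever straight across the head; I did not measure its angle separately.
- **Pusher:** it is drawn back about 63 mm, and the pointer is within about 1 mm of the centre of the clip in both cameras. I took that centre as the ridge, which I could not make out on its own.
- **Hold:** the grip is set to 50 N against a spring pull of about 11 N, and the arm was at rest at hand-in.
- **Other things:** I did not lift the fine grid, and I saw none of the other objects moved. I did not check their positions afterwards.

**Disagreement:** the camera fit placed the pocket and lever pivot 3 to 5 mm off from where contact found them. I corrected for this by feel while seating the grid and swinging the lever.

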